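# Load the coil winder

### The arm

A 6-joint arm with a two-finger parallel gripper is mounted at the origin on a cart in front of the work surface, level with it; the furniture and walls round the work are solid. World frame = base frame: x ahead of the robot, y to its left, z up, the work surface at z = 0. Lengths are in mm, angles in degrees, forces in N, time in s.
With the tool pointing down it reaches from about 300 to 850 mm from the base axis. Payload 4.2 kg.
Tool frame: the origin (TCP) lies on the centre line of the jaws, within the pads' length; the fingertips stand 14 mm ahead of it and the grasp point (between the pads) lies 5 mm behind it (env.finger_overhang is the z of the fingertips in the tool frame, in mm); z points along the fingers, y is the line along which they close (so a half turn about z gives the same grasp; the last joint's range is limited). The gripper opens to 91 mm and grips with 3 to 60 N. Pads are 32 mm wide; open, the fingers measure 118 mm over their backs; the gripper's body (76 mm by 178 mm) begins 60 mm behind the grasp point.
Start: joints at [66.463, 18.312, 89.639, -0, 72.044, -1.146], TCP at [219.038, 531.664, 204.676] pointing down, gripper open.
Joint ranges: [-177.97, 177.97], [-48.28, 115.42], [12.27, 149.76], [-77.06, 257.06], [2.81, 150.46], [-146.56, 146.56]. Speed limits (degrees/s): [147.25, 147.25, 180, 180, 180, 180].

### API

Orientations are given as [roll, pitch, yaw] about the fixed x, y, z axes, in that order (R = Rz(yaw) Ry(pitch) Rx(roll)).
In Python, from workcell import sensors, viewer, env gives the robot as it stands. The module is installed in compiled form; this text tells all that it offers.
- The arm moves only by the tool step_arm, never from a script. Its argument "plan" is one flat list of numbers, 6 for each row, row after row: the shift along the tool's x, y, z in cm, then the turn, a rotation vector about the tool's x, y, z in rad. In form: [x, y, z, wx, wy, wz, x, y, z, wx, wy, wz, ...]. A call has 1 to 5 rows; each row shifts and turns the commanded pose from where the row before left it, along the tool's axes as they then stand; what a row does not reach is not made up. A row lasts 1/12 s, in which the tool goes at most 41.7 mm and 7.16 degrees, less where a joint would pass 70% of its speed; a pose out of reach is approached as far as the arm can. A call is refused whole if a number of a shift passes 4.17 or a number of a turn 0.125, either way. A call with a gripper value outside its range is refused whole. "hand" is the finger opening in cm, from 0 to 9.12, set as the call begins (left out, the last holds). The fingers move at their own pace and stop on an object; "newtons" is the grip in N (left out, the last holds). Time passes only in rows, so rows that do not move let the fingers close. It gives the time, the measured TCP pose, the force, the opening and the grip force at its end, in the units of the state.
- sensors.state(): the state, without advancing time (a new reading comes with each control period).
- viewer.grab_frame(name): name is "side" or "top" or "wrist"; returns a dict with "img" (384x512x3 uint8, red, green, blue), "fx", "fy", "cx", "cy" (pixels), "position" and "attitude" of the camera in the world. Camera axes: x right, y down, z forward; pixel columns grow to the right and rows downward; lengths in mm; the calibration is good to about 2 mm. A picture is of the moment at which its call begins. There is no depth.
- env.job_done(): hands the job in; it is judged then, once.
Trained networks look in a picture, given as the dict that the camera call returned (one of the last four; its "shot" number tells which), for a name from the list of things; names that differ only in an ending like _2 or _b are one class to them, and where a whole thing is asked for, a point or a joint stands for the part that bears it (a point fixed in the world has none). Each returns a list of dicts, best first, with "score" (0 to 1); they miss things now and then, are a little off and sometimes report something else, mostly with a low value. They report only what shows in the picture. A call takes as long as a camera call. They do not tell look-alikes from the thing itself.
- viewer.boxes_of(name, picture): "location" ([column, row] in pixels, amid what is visible of it).
- viewer.pinpoint(name, picture): "location" ([column, row] in pixels: a listed point, or the origin of a listed thing).
The state is a dict: "time_s": time; "qpos": joint angles; "qvel": joint speeds; "effort": joint torques, N m; "ee_pos": TCP position; "ee_rot": TCP orientation; "force": force on the tool from outside, world axes, zero at the start; "torque": the same for the moment, N m; "gripper_width": finger opening in mm; "gripper_force": force on a finger pad.
Only numpy, scipy, OpenCV 4.12 (cv2) and the standard library are available. Lean on these libraries where they do the work, as an engineer would, in place of code of your own. Each camera call takes 0.05 s, during which the arm holds its last target. There are 200 camera calls.

### The job

Get the coil winder ready for the next coil: lift the tall former off its peg on the sloping rack and slide it down over the winder's square arbor until it sits flat on the faceplate. Then put the aluminium hold-down cap, foot down, over the stud so that it rests flat on top of the former. Leave both short formers on their pegs and the other things on the bench where they are.

Things in the scene. Friction and masses are not known exactly. Their poses are not given: they have to be found in the camera images.
- former_tall: TALL coil former (bobbin), to be loaded: black plastic, 38 mm tall, ~50 g; square cheeks 52 x 52 x 4 mm at both ends of a 31 mm square tube, 25 mm square bore right through along z. Origin: centre of the lower cheek's outer face; x, y square to its edges (alike every quarter turn). Starts on any one of the rack's pegs, z leaning 25 degrees with the peg, ~3 mm downhill of the peg's axis
- former_tall_top (a point): centre of the tall former's upper cheek's outer face, 38 mm along z from its origin; axes as the former's
- former_short_1: one of two SHORT coil formers, which stay on the rack: like the tall one (52 mm square cheeks, 25 mm square bore) but 22 mm tall; origin and axes likewise; on another peg
- former_short_2: the other short former, the same as former_short_1; on the remaining peg
- rack: fixed plywood rack, 250 mm wide (its y), 110 deep, its board sloping 25 degrees down to its front (-x, towards the robot), back edge 122 mm high. Three 19 mm square pegs at y = -90, 0, 90 mm stand square to the board, so lean 25 degrees to the front; each stands 26 mm out of a 10 mm thick, 32 mm square spacer on which a former sits. Origin on the bench, under the middle peg's root, which is 101 mm up
- arbor_seat (a point): centre of the winder's faceplate (steel disc 46 mm across, 60 mm above the bench), where the former's lower cheek must rest; z up the spindle axis; x, y square to the sides of the arbor on it: 22 mm square for 26 mm, then tapering over 8 mm to 13 mm square. Spindle turns freely (friction ~0.015 N m), any start angle. Former's bore has 1.5 mm play a side: must be square to the arbor within ~8 degrees
- stud_tip (a point): top of the round stud that stands on the arbor, on the spindle axis: 10 mm in diameter, 28 mm long, coned tip, its top 62 mm above the faceplate (24 mm above a seated tall former)
- winder: fixed grey coil winder: round cast base 104 mm across and 52 mm high under the faceplate, with a panel box (76 mm wide, 35 mm high, knob and button on it up to 47 mm high, not to be operated) reaching 103 mm from the axis on its -x side. Origin on the bench, on the spindle axis
- cap: hold-down cap of turned aluminium, ~120 g, standing on the bench: foot flange 44 mm across, 6 mm thick, above it a knurled round grip 30 mm in diameter up to 32 mm height; 13 mm hole right through along z. Origin: centre of the foot's underside, z up
- pipe_stand_b: one of three fixed black pipe stands on the bench, the one just right of the work: a 40 mm pipe, 450 mm long along its x (from -225 to +225 mm), lies on two posts, its underside 311 mm and its top 357 mm above the bench. The other two, left and far right of the work, are much alike, up to 373 mm high: carry things well above them. Origin on the bench under the pipe
- pliers: bystander: combination pliers with blue handles lying on the bench, 164 x 54 x 14 mm; origin under the middle, x along its length
- marker: bystander: marker pen lying on the bench, 135 mm long, 16 mm thick; origin under the middle, x along its length
- tape: bystander: roll of black insulating tape lying flat on the bench, 66 mm across, 20 mm high; origin under its centre
- hexkeys: bystander: folding hex key set with yellow scales, 116 x 32 x 30 mm; origin under the middle, x along its length
- jar_a: bystander: plastic jar with white screw cap, 62 mm across, 104 mm high; origin under its centre
- wrench: bystander: combination wrench lying on the bench, 195 x 27 x 8 mm; origin under the middle, x along its length
- coupling: bystander: plain grey steel sleeve coupling standing on end, 36 mm across, 42 mm high; origin under its centre
Things that resemble listed ones, but are neither listed nor needed, are in the scene too. Leave any purple look-alike of the cap alone.

How it is judged:
By the outcome, as a careful person would: the job done as asked, in the order asked, and still so for the second after the job is handed in, with the robot touching nothing.
It also fails if it takes over 64 s, if anything falls off the work surface, if the arm or the gripper's body presses on something with over 40 N, if the wrist force passes 120 N, or if a joint passes its speed limit or range.

## Working session

There is one attempt and no reset: what is moved stays moved. The work goes in short steps, Python scripts to look and compute and a tool call to move; the robot and the scene stay as the last step left them, time stands still between calls to the robot, and variables do not carry over. Pictures are saved under pics/ and viewed, at most 10 in all, crops included, and the job is handed in when it is done.

Besides the shell and the picture viewer there is one more tool, called as name(argument=value, ...), one argument or row to a line, values as JSON. step_arm: Moves the arm, as the interface text tells. Its arguments: {"type":"object","properties":{"plan":{"type":"array","items":{"type":"number"}},"hand":{"type":"number"},"newtons":{"type":"number"}},"required":["plan"]}

```bash
mkdir -p pics
cat > h.py <<'E'
import numpy as np, cv2
from scipy.spatial.transform import Rotation as R
from workcell import sensors, viewer, env
def att(f):
    a=np.array(f["attitude"],float)
    if a.shape==(3,3): return a
    return R.from_euler('xyz',a,degrees=True).as_matrix()
def ray(f,p):
    d=att(f)@np.array([(p[0]-f["cx"])/f["fx"],(p[1]-f["cy"])/f["fy"],1.]); return np.array(f["position"],float),d
def onz(f,p,z):
    o,d=ray(f,p); return o+d*(z-o[2])/d[2]
def proj(f,X):
    c=(np.atleast_2d(X)-np.array(f["position"]))@att(f); return np.c_[c[:,0]/c[:,2]*f["fx"]+f["cx"],c[:,1]/c[:,2]*f["fy"]+f["cy"]]
def tri(fs,ps):
    A=np.zeros((3,3));b=np.zeros(3)
    for f,p in zip(fs,ps):
        o,d=ray(f,p);d=d/np.linalg.norm(d);M=np.eye(3)-np.outer(d,d);A+=M;b+=M@o
    return np.linalg.solve(A,b)
def save(f,n): cv2.imwrite(f"pics/{n}.png",f["img"][:,:,::-1])
E
python3 - <<'E'
from h import *
s=sensors.state();print(s)
fs={}
for n in("side","top"):
    f=viewer.grab_frame(n);fs[n]=f;print(n,f["position"],f["attitude"],f["fx"],f["fy"],f["cx"],f["cy"],f["shot"])
cv2.imwrite("pics/a.png",cv2.resize(np.vstack([fs["side"]["img"],fs["top"]["img"]])[:,:,::-1],(400,600)))
save(fs["side"],"side");save(fs["top"],"top")
for n in("former_tall_top","former_tall","former_short_1","cap","arbor_seat","stud_tip","rack","winder","pipe_stand_b","coupling"):
  for k,f in fs.items():
    print(n,k,[(np.round(d["location"]).tolist(),round(d["score"],2)) for d in viewer.pinpoint(n,f)][:5],"|",[(np.round(d["location"]).tolist(),round(d["score"],2)) for d in viewer.boxes_of(n,f)][:4])
E
```

```text
{'time_s': 0.0, 'qpos': array([ 6.64630299e+01,  1.83495061e+01,  8.97062561e+01,  9.17304644e-04,
        7.20435933e+01, -1.14660539e+00]), 'qvel': array([-0.05904092, -0.11585052, -0.02472197, -0.07830404,  0.10732857,
       -0.00770626]), 'effort': array([ 6.42352443e-04, -4.12470782e+01, -2.31976497e+01,  7.27433665e-02,
        4.58260160e-02, -1.38695286e-04]), 'ee_pos': array([218.81823653, 531.17142825, 203.84271418]), 'ee_rot': array([-1.79900682e+02, -2.86013055e-03,  1.57609349e+02]), 'force': array([-0.07352625,  0.49732581, -0.24150744]), 'torque': array([0.00102955, 0.00163372, 0.0019512 ]), 'gripper_force': 0.0, 'gripper_width': 91.08675423693707}
side [1181.0610374   476.45865794  795.85138666] [-131.39949036   -1.29444356  123.5125506 ] 389.2254124825226 389.2254124825226 257.3246127075835 191.6743155801518 1
top [ 377.57815438   50.81961073 1120.46943339] [-172.57691821   -1.68410746  -90.63380752] 366.8434407008867 366.8434407008867 250.77307670400015 198.38668634418156 2
former_tall_top side [([249.0, 219.0], 0.75), ([344.0, 207.0], 0.42)] | [([250.0, 229.0], 0.
[... 1087 characters left out ...]
d_tip top [([211.0, 206.0], 0.65)] | [([211.0, 210.0], 0.57)]
rack side [([278.0, 282.0], 0.58)] | [([280.0, 272.0], 0.59)]
rack top [([185.0, 154.0], 0.78)] | [([180.0, 146.0], 0.84)]
winder side [([289.0, 226.0], 0.79)] | [([292.0, 213.0], 0.77), ([342.0, 202.0], 0.23)]
winder top [([212.0, 206.0], 0.76), ([208.0, 211.0], 0.56)] | [([214.0, 217.0], 0.63)]
pipe_stand_b side [([235.0, 200.0], 0.75)] | [([236.0, 133.0], 0.75)]
pipe_stand_b top [([272.0, 211.0], 0.62)] | [([280.0, 216.0], 0.77), ([251.0, 226.0], 0.43)]
coupling side [([173.0, 239.0], 0.63)] | [([170.0, 232.0], 0.62)]
coupling top [([286.0, 142.0], 0.64), ([210.0, 206.0], 0.23)] | [([303.0, 160.0], 0.7), ([286.0, 138.0], 0.39)]
```

View pics/side.png

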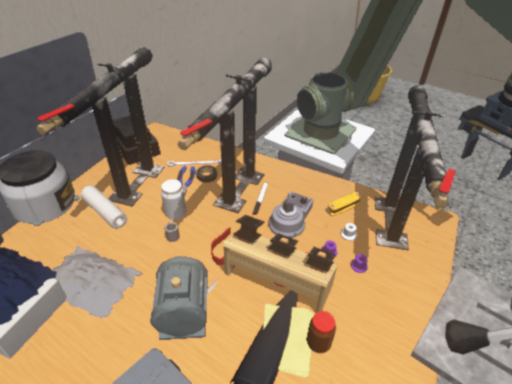

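View pics/top.png

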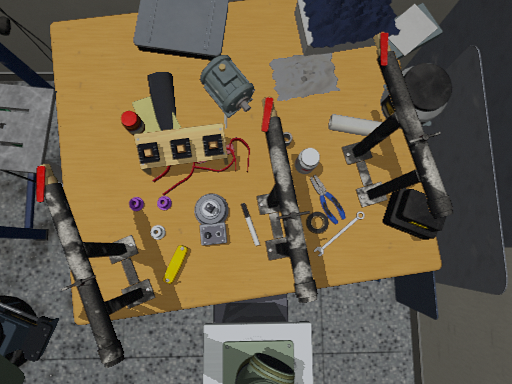

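The side view shows the rack at (280,270), with the tall former on its left peg at (249,229). It is the rightmost peg in the top view, at (215,146). The winder is at (290,210) side and (211,210) top. Cap candidates:
- **Aluminium cap:** side (349,233), top (157,232).
- **Purple look-alikes:** side (331,249) and (359,262), top (136,204) and (164,203).
- **Other grey things:** the coupling at side (172,232), top (287,140).

I choose the aluminium one and will check it in a crop.

```bash
cat > m.py <<'E'
from h import *
S=viewer.grab_frame("side");T=viewer.grab_frame("top")
def t(n,a,b):
    X=tri([S,T],[a,b]);e=[np.round(proj(f,X)[0]-p,1).tolist() for f,p in((S,a),(T,b))];print(n,np.round(X,1),e)
t("ftop",[249,219],[216,148]);t("stud",[286,190],[211,206]);t("seat",[289,210],[209,210]);t("cap",[347,233],[156,232]);t("pipeb",[235,200],[272,211])
t("rack",[278,282],[185,154]);t("winder",[289,226],[212,206])
for n,a in(("short",(282,247)),("short2",(320,262))):
    print(n)
print("cap0",onz(S,[347,236],0),onz(T,[157,232],15))
print("pipes b ends",[onz(T,p,340).round() for p in((268,103),(309,298))],"left",[onz(T,p,350).round() for p in((42,170),(112,358))])
print("knob box", onz(T,(214,235),35), "rack ends top",[onz(T,p,110).round() for p in((135,135),(223,125),(228,158),(139,167))])
print("posts",[onz(T,p,0).round() for p in((123,248),(136,290))])
c=S["img"][170:290,210:380];d=T["img"][120:260,120:260]
cv2.imwrite("pics/c.png",np.vstack([cv2.resize(c,(680,480),interpolation=3)])[:,:,::-1])
c=cv2.resize(c,(425,300),interpolation=2);d=cv2.resize(d,(300,300),interpolation=2)
cv2.imwrite("pics/d.png",np.hstack([c,d])[:,:,::-1])
E
python3 m.py
```

```text
ftop [644.7 114.8 139.4] [[-0.2, -0.0], [-0.2, 0.1]]
stud [487.6 127.5 124. ] [[0.5, 0.0], [0.4, -0.2]]
seat [483.3 139.5  54. ] [[0.2, 0.0], [0.2, -0.1]]
cap [424.3 298.4   7. ] [[1.6, 0.0], [1.3, -0.6]]
pipeb [483.4 -47.5  -6.8] [[-0.6, -0.1], [-0.5, 0.3]]
rack [665.6 219.2  -3.6] [[0.5, 0.0], [0.3, -0.2]]
winder [496.6 141.9   4.6] [[-2.8, -0.3], [-2.3, 1.1]]
short
short2
cap0 [430.5325649  297.75384813   0.        ] [422.24644218 297.59425912  15.        ]
pipes b ends [array([693., -14., 340.]), array([269., -92., 340.])] left [array([541., 466., 350.]), array([160., 306., 350.])]
knob box [410.99847383 126.63697784  35.        ] rack ends top [array([691., 344., 110.]), array([720.,  96., 110.]), array([624.,  83., 110.]), array([599., 330., 110.])]
posts [array([376., 401.,   0.]), array([252., 359.,   0.])]
```

View pics/d.png

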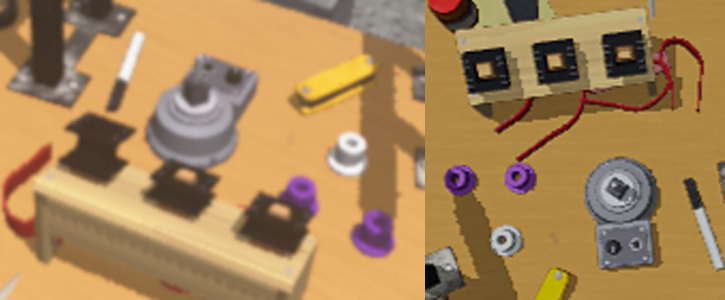

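The crop confirms the choice: the bright metallic cap is the target and both purple ones stay. Next I rise, cross above the left stand and look down.

step_arm(
  plan=[0,0,-4.1,0,0,-0.1,0,0,-4.1,0,0,-0.1,0,0,-4.1,0,0,-0.1,0,0,-4.1,0,0,-0.1,0,0,-4.1,0,0,-0.1],
)

```text
time_s: 2.62
ee_pos: [218.8, 531.1, 411.9]
ee_rot: [180.0, 0.0, -173.5]
force: [0.6, 1.1, 0.4]
gripper_width: 91.4
gripper_force: 0.0
```

step_arm(
  plan=[0,0,-4.1,0,0,0,-1.79,-3.74,0,0,0,0,-1.79,-3.74,0,0,0,0,-1.79,-3.74,0,0,0,0,-1.79,-3.74,0,0,0,0],
)

```text
time_s: 3.03
ee_pos: [307.0, 389.4, 450.8]
ee_rot: [180.0, 0.0, -173.7]
force: [0.5, 0.6, 1.0]
gripper_width: 91.2
gripper_force: 0.0
```

step_arm(
  plan=[-1.79,-3.74,0,0,0,0,-1.79,-3.74,0,0,0,0,-1.79,-3.74,0,0,0,0,-1.79,-3.74,0,0,0,0,-1.79,-3.74,0,0,0,0],
)

```text
time_s: 3.45
ee_pos: [416.3, 212.7, 451.0]
ee_rot: [180.0, 0.0, -173.7]
force: [0.4, 0.0, 1.1]
gripper_width: 91.4
gripper_force: 0.0
```

step_arm(
  plan=[-1.79,-3.74,0,0,0,0,0,0,0,0,0,0],
)

```text
time_s: 3.62
ee_pos: [440.7, 173.6, 450.3]
ee_rot: [-179.8, 0.1, -174.3]
force: [-0.6, 0.7, -0.6]
gripper_width: 91.3
gripper_force: 0.0
```

```bash
cat > w.py <<'E'
from h import *
import sys
s=sensors.state();print(s["time_s"],s["qpos"].round(1),s["ee_pos"].round(1),s["ee_rot"].round(2),s["force"].round(1))
W=viewer.grab_frame("wrist");print(np.round(W["position"],1),np.round(W["attitude"],2),W["fx"]);save(W,sys.argv[1])
for n in sys.argv[2:]:
    print(n,[(np.round(d["location"],1).tolist(),round(d["score"],2)) for d in viewer.pinpoint(n,W)][:4])
E
python3 w.py w1 former_tall_top former_tall former_short_1 cap arbor_seat stud_tip rack
```

```text
3.6167 [ 20.3   5.9  71.5  -0.2 102.6 -75.5] [440.7 173.6 450.3] [-1.7979e+02  6.0000e-02 -1.7426e+02] [-0.6  0.7 -0.6]
[373.9 168.3 629.2] [166.14   0.25  95.75] 315.299858241093
former_tall_top [([209.5, 281.2], 0.94), ([227.3, 184.0], 0.36)]
former_tall [([214.2, 278.7], 0.91), ([229.3, 180.5], 0.67)]
former_short_1 [([263.5, 276.0], 0.77), ([313.3, 273.0], 0.73), ([74.7, 133.1], 0.61)]
cap [([302.1, 185.9], 0.91), ([345.5, 191.8], 0.77), ([316.4, 146.0], 0.55)]
arbor_seat [([230.2, 177.5], 0.62)]
stud_tip [([231.3, 183.7], 0.89), ([75.3, 133.4], 0.47)]
rack [([59.2, 168.7], 0.69)]
```

View pics/w1.png

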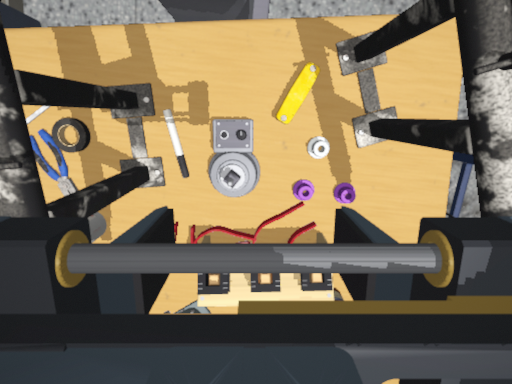

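The wrist view shows the winder at (233,175) with its arbor, the bright cap at (318,147), the purple ones at (303,190) and (345,193), and the formers at (214,280), (265,280) and (316,278).

```bash
cat > m2.py <<'E'
from h import *
W=viewer.grab_frame("wrist")
print("stud",onz(W,(231.3,183.7),122).round(1),"seat c (base circle 52)",onz(W,(233.5,174.5),52).round(1),"cap",onz(W,(316.4,146),0).round(1),onz(W,(318.5,148),32).round(1))
print("ftop",onz(W,(209.5,281.2),143).round(1))
c=cv2.resize(W["img"][135:215,190:280],(720,640),interpolation=cv2.INTER_CUBIC)[:600]
cv2.imwrite("pics/arb.png",c[:,:,::-1])
E
python3 m2.py
```

```text
stud [483.3 148.7 122. ] seat c (base circle 52) [481.  147.7  52. ] cap [415.4 303.2   0. ] [416.4 301.2  32. ]
ftop [652.3 128.9 143. ]
```

View pics/arb.png

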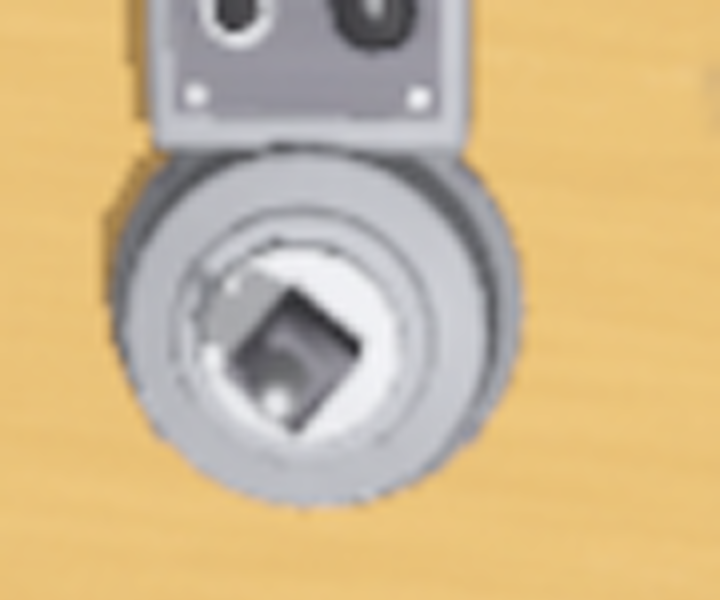

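```bash
cat > m3.py <<'E'
from h import *
W=viewer.grab_frame("wrist");T=viewer.grab_frame("top");S=viewer.grab_frame("side")
c=lambda x,y:(x/8+190-.4,y/8+135-.4)
print(sensors.state()["ee_pos"],W["position"],W["attitude"])
for n,p,z in(("base",(305,328),52),("disc",(300,342),60),("studtip",(275,400),122),("arbor sq",(295,357),90)):
    print(n,onz(W,c(*p),z).round(1))
q=np.array([onz(W,c(*p),87)[:2] for p in((295,288),(360,350),(297,432),(228,360))]);print(q.round(1),q.mean(0));e=np.roll(q,-1,0)-q;print(np.linalg.norm(e,axis=1),np.degrees(np.arctan2(e[:,1],e[:,0]))%90)
print("top stud",onz(T,(211,206),122),"side",onz(S,(286,190),122))
for X in ([485,133,122],[416,302,32],[424,298,32]): print(X,[proj(f,X).round(1).tolist() for f in(W,T,S)])
for n in("stud_tip","cap","winder"):
  for f in(T,S,W): print(n,[(np.round(d["location"],1).tolist(),round(d["score"],2)) for d in viewer.pinpoint(n,f)][:3])
E
python3 m3.py
```

```text
[437.42146992 179.98246075 450.71624148] [370.67007027 173.68459214 629.72408935] [1.66187087e+02 2.17232164e-02 9.64003923e+01]
base [484.3 137.   52. ]
disc [486.1 136.7  60. ]
studtip [486.2 136.7 122. ]
arbor sq [483.5 137.9  90. ]
[[468.9 136.3]
 [481.  151.7]
 [500.9 139.6]
 [486.4 123.1]] [484.26980758 137.66439524]
[19.58906596 23.26319036 21.94421249 21.93740577] [51.82851047 58.83286261 48.80320322 53.16654561]
top stud [487.21756612 128.87511904 122.        ] side [486.24117428 125.36622864 122.        ]
[485, 133, 122] [[[221.8, 183.6]], [[209.5, 206.8]], [[288.7, 190.8]]]
[416, 302, 32] [[[319.0, 147.8]], [[154.1, 233.9]], [[352.7, 225.5]]]
[424, 298, 32] [[[316.3, 151.8]], [[155.6, 231.2]], [[350.1, 226.6]]]
stud_tip [([209.8, 205.3], 0.43), ([272.5, 213.0], 0.34)]
stud_tip [([287.7, 190.8], 0.53), ([279.0, 280.9], 0.46)]
stud_tip [([223.6, 186.0], 0.56)]
cap [([156.2, 232.9], 0.38)]
cap [([355.9, 264.9], 0.69), ([346.8, 234.9], 0.53), ([329.4, 254.0], 0.44)]
cap [([335.9, 197.4], 0.93), ([312.7, 146.2], 0.76), ([299.8, 188.7], 0.55)]
winder [([211.4, 209.2], 0.61)]
winder [([243.5, 238.7], 0.75), ([285.2, 223.4], 0.58)]
winder [([231.9, 171.1], 0.78)]
```

step_arm(
  plan=[-0.55,-1.0,3.2,0,0,0,-0.55,-1.0,3.2,0,0,0,-0.55,-1.0,3.2,0,0,0,-0.55,-1.0,3.2,0,0,0,-0.55,-1.0,3.2,0,0,0],
)

```text
time_s: 5.08
ee_pos: [470.6, 132.2, 289.3]
ee_rot: [180.0, 0.0, -173.7]
force: [0.4, 0.0, 0.2]
gripper_width: 90.7
gripper_force: 0.0
```

step_arm(
  plan=[0,0,0,0,0,0,0,0,0,0,0,0,0,0,0,0,0,0,0,0,0,0,0,0],
)

```text
time_s: 5.42
ee_pos: [471.6, 133.5, 293.2]
ee_rot: [179.9, 0.3, -173.7]
force: [-0.1, -0.1, -0.2]
gripper_width: 91.0
gripper_force: 0.0
```

```bash
cat > m4.py <<'E'
from h import *
s=sensors.state();print(s["time_s"],s["ee_pos"].round(1),s["ee_rot"].round(2))
W=viewer.grab_frame("wrist");np.save("W4.npy",W,allow_pickle=True);print(np.round(W["position"],1),np.round(W["attitude"],2))
for n in("stud_tip","arbor_seat","winder","former_tall_top","cap"): print(n,[(np.round(d["location"],1).tolist(),round(d["score"],2)) for d in viewer.pinpoint(n,W)][:3])
p=proj(W,[486,134,95])[0];print(p)
x,y=int(p[0])-50,int(p[1])-50
c=cv2.resize(W["img"][y:y+100,x:x+100],(600,600),interpolation=cv2.INTER_CUBIC)
cv2.imwrite("pics/arb2.png",c[:,:,::-1]);print(x,y)
E
python3 m4.py
```

```text
5.4167 [471.6 133.5 293.2] [ 179.94    0.27 -173.71]
[404.3 126.6 471.9] [ 1.6593e+02 -3.0000e-02  9.6300e+01]
stud_tip [([254.7, 188.0], 0.8)]
arbor_seat [([255.8, 178.1], 0.95)]
winder [([253.0, 167.8], 0.89)]
former_tall_top [([227.8, 325.5], 0.72)]
cap [([345.0, 191.9], 0.94), ([365.7, 137.7], 0.83), ([395.2, 199.0], 0.71)]
[252.50691909 183.01501126]
202 133
```

View pics/arb2.png

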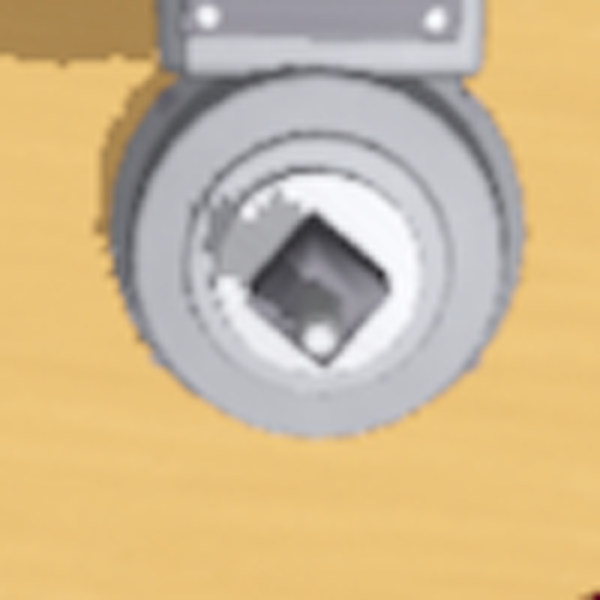

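```bash
cat > m5.py <<'E'
from h import *
W=np.load("W4.npy",allow_pickle=True).item()
c=lambda x,y:(x/6+202-.4,y/6+133-.4)
for n,p,z in(("base",(317,252),52),("disc",(312,280),60),("studtip",(319,333),121)): print(n,onz(W,c(*p),z).round(1))
q=np.array([onz(W,c(*p),86)[:2] for p in((313,212),(388,277),(325,365),(250,288))]);e=np.roll(q,-1,0)-q;d=q[2:]-q[:2];print(q.mean(0).round(1),np.linalg.norm(e,axis=1).round(1),(np.degrees(np.arctan2(e[:,1],e[:,0]))%90).round(1),np.degrees(np.arctan2(d[:,1],d[:,0]))-45)
print("pinpt stud",onz(W,(254.7,188),122).round(1),"seat",onz(W,(255.8,178.1),60).round(1),"winder",onz(W,(253,167.8),0).round(1),"ftop",onz(W,(227.8,325.5),143).round(1),"cap",onz(W,(365.7,137.7),0).round(1))
E
python3 m5.py
```

```text
base [483.5 136.2  52. ]
disc [488.3 135.6  60. ]
studtip [486.  136.7 121. ]
[484.1 136.6] [20.7 23.  22.8 20.7] [55.1 61.6 49.7 56.9] [ -34.27660335 -124.05959757]
pinpt stud [485.7 136.6 122. ] seat [486.5 138.3  60. ] winder [483.1 134.    0. ] ftop [653.  122.6 143. ] cap [420.1 294.7   0. ]
```

step_arm(
  plan=[-3.55,-0.69,1.65,0,0,0,-3.55,-0.69,1.65,0,0,0,-3.55,-0.69,1.65,0,0,0,-3.55,-0.69,1.65,0,0,0,0,0,0,0,-0.109,0],
  hand=7,
)

```text
time_s: 6.13
ee_pos: [625.7, 120.7, 207.6]
ee_rot: [-179.9, 5.4, -173.8]
force: [0.9, -0.1, -5.2]
gripper_width: 70.4
gripper_force: 0.0
```

step_arm(
  plan=[0,0,0,0,-0.109,0,0,0,0,0,-0.109,0,0,0,0,0,-0.109,0,0,0,0,0,0,0,0,0,0,0,0,0],
)

```text
time_s: 6.55
ee_pos: [613.2, 120.7, 224.4]
ee_rot: [-180.0, 24.8, -173.7]
force: [1.3, -0.4, -0.3]
gripper_width: 69.7
gripper_force: 0.0
```

step_arm(
  plan=[0,0,0,0,0,0,0,0,0,0,0,0],
)

```text
time_s: 6.72
ee_pos: [617.3, 121.2, 226.8]
ee_rot: [180.0, 25.1, -173.8]
force: [-0.1, -0.0, -0.2]
gripper_width: 69.8
gripper_force: 0.0
```

```bash
python3 w.py w5 former_tall_top former_tall former_short_1
python3 - <<'E'
from h import *
W=viewer.grab_frame("wrist");np.save("W5.npy",W,allow_pickle=True)
print(proj(W,[653,125,143]))
E
```

```text
6.7167 [ 11.2  10.5 102.1  -3.1  42.4 -83.2] [617.3 121.2 226.8] [ 179.98   25.15 -173.76] [-0.1 -0.  -0.2]
[481.1 106.9 360.3] [1.4105e+02 1.0000e-02 9.6260e+01] 315.299858241093
former_tall_top [([251.5, 189.4], 0.68), ([11.9, 74.9], 0.33)]
former_tall [([248.0, 179.7], 0.94)]
former_short_1 [([340.7, 179.4], 0.91), ([433.6, 174.7], 0.71)]
[[253.3200769  193.06855979]]
```

View pics/w5.png

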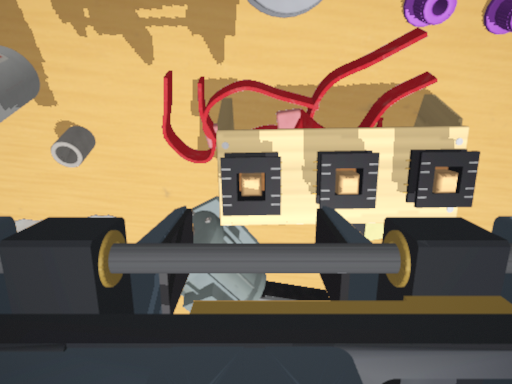

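The wrist view shows the tall former between the fingers, with its upper cheek from about (222,154) to (281,215). The short ones are at (347,180) and (444,178). I'll fit its pose.

```bash
cat > fit.py <<'E'
from h import *
from scipy.optimize import differential_evolution
W=np.load("W5.npy",allow_pickle=True).item()
x0,y0,x1,y1=195,125,310,222;K=4
g=cv2.resize(W["img"][y0:y1,x0:x1].min(axis=2),None,fx=K,fy=K,interpolation=2)
D=(cv2.resize(W["img"][y0:y1,x0:x1].max(axis=2),None,fx=K,fy=K,interpolation=2)<75)
def axes(yaw): return R.from_euler('z',yaw,degrees=True).as_matrix()@R.from_euler('y',-25,degrees=True).as_matrix()
def mask(p):
    A=axes(p[3]);o=np.array(p[:3]);m=np.zeros(D.shape,np.uint8)
    sq=lambda h,z:np.array([[-h,-h,z],[h,-h,z],[h,h,z],[-h,h,z]])
    px=lambda P:np.round(((proj(W,o+P@A.T)-[x0,y0]+.5)*K)*16).astype(np.int32)
    for z in(-38,-34,-4,0): cv2.fillPoly(m,[px(sq(26,z))],1,shift=4)
    for z in(-38,-25,-12,0): cv2.fillPoly(m,[px(sq(15.5,z))],1,shift=4)
    return m
def cost(p):
    m=mask(p)>0
    A=axes(p[3]);px=np.round((proj(W,np.array(p[:3])+np.array([[-12.5,-12.5,0],[12.5,-12.5,0],[12.5,12.5,0],[-12.5,12.5,0]])@A.T)-[x0,y0]+.5)*K).astype(np.int32)
    w=np.ones(D.shape,np.uint8);cv2.fillPoly(w,[px],0)
    return 1-(m&D&(w>0)).sum()/(((m|D)&(w>0)).sum())
r=differential_evolution(cost,[(635,670),(105,140),(142.5,143.5),(-2,15)],seed=1,maxiter=40)
print(r.x.round(2),r.fun)
v=cv2.resize(W["img"][y0:y1,x0:x1],None,fx=K,fy=K,interpolation=2)[:,:,::-1].copy();v=np.clip(v*1.5,0,255).astype(np.uint8)
A=axes(r.x[3])
for h,z,c in((26,0,(0,255,0)),(26,-38,(255,0,255)),(12.5,0,(0,255,255))):
    P=np.array([[-h,-h,z],[h,-h,z],[h,h,z],[-h,h,z]]);cv2.polylines(v,[np.round((proj(W,r.x[:3]+P@A.T)-[x0,y0]+.5)*K).astype(np.int32)],1,c)
cv2.imwrite("pics/fit.png",v)
# target TCP and tool move
s=sensors.state();Rt=R.from_euler('xyz',s["ee_rot"],degrees=True).as_matrix();n=A[:,2]
Rg=np.c_[-A[:,0],A[:,1],-A[:,2]]
print("rotvec tool",R.from_matrix(Rt.T@Rg).as_rotvec().round(4))
for h in(12,55): print(h,(Rt.T@(r.x[:3]+n*(h-38)-s["ee_pos"])).round(1), (r.x[:3]+n*(h-38)).round(1))
E
python3 fit.py
```

```text
[643.53 123.03 142.73   8.23] 0.6283107831078311
rotvec tool [-0.0145 -0.0001 -0.0315]
12 [  9.3  -0.5 112.3] [654.4 124.6 119.2]
55 [ 9.3 -1.1 69.3] [636.4 122.  158.1]
```

View pics/fit.png

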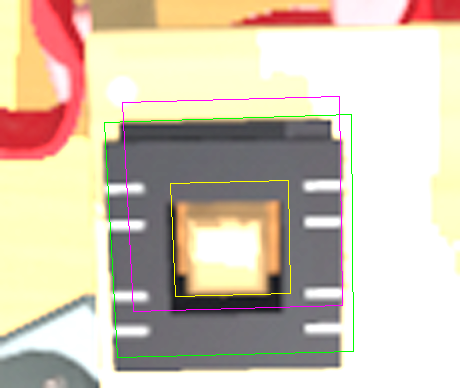

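```bash
cat > fit2.py <<'E'
from h import *
from scipy.optimize import least_squares
W=np.load("W5.npy",allow_pickle=True).item()
axes=lambda yaw,t=25: R.from_euler('z',yaw,degrees=True).as_matrix()@R.from_euler('y',-t,degrees=True).as_matrix()
# downhill = -x (image up); +y = image right
P=np.array([[-26,-26,0],[-26,26,0],[26,26,0],[26,-26,0],[-26,-26,-38],[-26,26,-38],[12.5,-12.5,0],[12.5,12.5,0]])
q=np.array([[104,140],[342,140],[342,367],[116,370],[120,122],[331,120],[171,312],[283,310]])/4+[195,125]-.4
for fz in(0,1):
    f=lambda p:np.r_[(proj(W,p[:3]+P@axes(p[3]).T)-q).ravel(),fz*(p[2]-143)]
    r=least_squares(f,[645,123,143,7]);print(r.x.round(2),r.fun.round(1))
o=r.x[:3];A=axes(r.x[3]);n=A[:,2]
s=sensors.state();Rt=R.from_euler('xyz',s["ee_rot"],degrees=True).as_matrix()
print(R.from_matrix(Rt.T@np.c_[-A[:,0],A[:,1],-A[:,2]]).as_rotvec().round(4))
for h in(12,55): print(h,(Rt.T@(o+n*(h-38)-s["ee_pos"])).round(1),(o+n*(h-38)).round(1))
E
python3 fit2.py
```

```text
[652.87 122.9  137.48   7.29] [ 0.1  0.7  0.2 -0.2 -0.  -0.1 -0.5 -0.1  0.4 -0.1  0.1 -0.4  0.1 -0.
 -0.2  0.1 -0. ]
[649.51 122.58 142.03   7.3 ] [-0.5  0.3  0.8 -0.6  0.5  0.6 -1.1  0.6 -0.1 -0.6  0.6 -0.9 -0.2  0.4
  0.1  0.5 -1. ]
[-0.0077 -0.0001 -0.0168]
12 [  4.3  -1.8 115.5] [660.4 124.  118.5]
55 [ 4.3 -2.1 72.5] [642.4 121.7 157.4]
```

step_arm(
  plan=[0.34,-0.18,3.4,-0.008,0,-0.017,0,0,3.4,0,0,0,0,0,2.4,0,0,0,0,0,1.4,0,0,0,0,0,1.0,0,0,0],
  newtons=30,
)

```text
time_s: 7.38
ee_pos: [660.5, 124.5, 115.6]
ee_rot: [180.0, 24.8, -172.7]
force: [-0.0, -0.7, -0.1]
gripper_width: 70.2
gripper_force: 0.0
```

step_arm(
  plan=[0,0,0,0,0,0,0,0,0,0,0,0,0,0,0,0,0,0],
)

```text
time_s: 7.63
ee_pos: [661.0, 124.7, 119.4]
ee_rot: [180.0, 25.1, -172.7]
force: [-0.1, -0.1, -0.1]
gripper_width: 70.2
gripper_force: 0.0
```

step_arm(
  plan=[0,0,0,0,0,0,0,0,0,0,0,0,0,0,0,0,0,0,0,0,0,0,0,0],
  hand=4,
  newtons=30,
)

```text
time_s: 7.97
ee_pos: [660.6, 124.7, 119.1]
ee_rot: [180.0, 25.1, -172.7]
force: [-2.6, 0.3, 3.4]
gripper_width: 51.8
gripper_force: 30.0
```

step_arm(
  plan=[0,0,-0.7,0,0,0,0,0,-1.4,0,0,0,0,0,-2.0,0,0,0,0,0,-2.0,0,0,0,0,0,-1.9,0,0,0],
)

```text
time_s: 8.38
ee_pos: [626.0, 120.1, 191.5]
ee_rot: [180.0, 24.9, -172.7]
force: [-0.1, 0.3, -0.1]
gripper_width: 51.4
gripper_force: 30.0
```

step_arm(
  plan=[0,0,0,0,0.109,0,0,0,0,0,0.109,0,0,0,0,0,0.109,0,0,0,0,0,0.109,0,3.45,0.85,0,0,0,0],
)

```text
time_s: 8.8
ee_pos: [604.5, 125.2, 185.0]
ee_rot: [-180.0, 0.0, -172.8]
force: [0.6, 0.2, -1.8]
gripper_width: 51.4
gripper_force: 30.0
```

step_arm(
  plan=[3.45,0.85,0,0,0,0,3.45,0.85,0,0,0,0,3.45,0.85,0,0,0,0,0,0,0,0,0,0.12,0,0,0,0,0,0.12],
)

```text
time_s: 9.22
ee_pos: [483.2, 136.5, 191.0]
ee_rot: [-180.0, -0.0, 173.3]
force: [1.1, -0.2, 0.8]
gripper_width: 51.4
gripper_force: 30.0
```

step_arm(
  plan=[0,0,0,0,0,0.121,0,0,0,0,0,0.121,0,0,0,0,0,0.121,0,0,0,0,0,0.121,0,0,0,0,0,0],
)

```text
time_s: 9.63
ee_pos: [485.3, 136.4, 190.9]
ee_rot: [180.0, -0.0, 145.7]
force: [-0.0, 0.9, -0.2]
gripper_width: 51.3
gripper_force: 30.0
```

step_arm(
  plan=[0,0,0,0,0,0,0,0,0,0,0,0,0,0,0,0,0,0],
)

```text
time_s: 9.88
ee_pos: [485.6, 136.4, 190.7]
ee_rot: [180.0, -0.0, 146.0]
force: [-0.7, 0.3, -0.2]
gripper_width: 51.2
gripper_force: 30.0
```

```bash
python3 w.py w6 former_tall_top former_tall stud_tip
python3 - <<'E'
from h import *
W=viewer.grab_frame("wrist");np.save("W6.npy",W,allow_pickle=True)
print(proj(W,[[485.5,136.5,122]]))
E
```

```text
9.8833 [ 14.4  12.5  99.9   0.   67.6 -41.6] [485.6 136.4 190.7] [179.99  -0.   145.95] [-0.7  0.3 -0.2]
[430.2 174.4 369.6] [1.6618e+02 1.0000e-02 5.5960e+01] 315.299858241093
former_tall_top [([252.2, 248.2], 0.57)]
former_tall [([252.3, 226.4], 0.61), ([255.2, 172.8], 0.42)]
stud_tip []
[[253.42310465 200.24464673]]
```

View pics/w6.png

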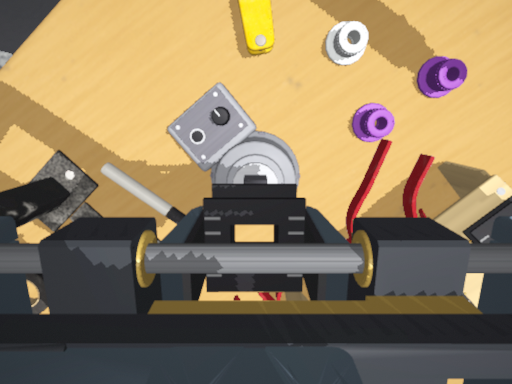

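Image: the former hangs square in the jaws, upper cheek rows 199–291 and columns 204–305, with the lower cheek's edge at row 184. Next I fit its offset in the hand.

```bash
cat > fit3.py <<'E'
from h import *
from scipy.optimize import least_squares
W=np.load("W6.npy",allow_pickle=True).item()
s=sensors.state();p0=s["ee_pos"];print(p0,s["ee_rot"])
Rt=R.from_euler('xyz',s["ee_rot"],degrees=True).as_matrix()
# former axes in tool: x up in image=+toolx, top face at tool z = zt
P=np.array([[26,-26,0],[26,26,0],[26,-26,38],[26,26,38],[-26,-26,0],[-26,26,0]])
q=np.array([[204,199],[305,198.5],[213.5,184],[297.5,184],[207,291],[303,291]])
def f(p):
    L=R.from_euler('yz',p[3:5],degrees=True).apply(P)+p[:3]
    return (proj(W,p0+L@Rt.T)-q).ravel()
for w in(0,1):
    r=least_squares(lambda p:np.r_[f(p),w*3*p[3]],[0,0,-26,0,0]);print("top centre in tool, pitch, yaw",r.x.round(2),f(r.x).round(1))
o=r.x[:3]+R.from_euler('yz',r.x[3:5],degrees=True).apply([0,0,38]);print("origin",o.round(1),"world",(p0+Rt@o).round(1))
g=W["img"][:,:,:].max(axis=2).astype(int)
print("col255 rows180-205",g[180:205,230].tolist());print("row 215 cols",g[215,196:212].tolist(),g[215,298:314].tolist());print("bore col 255:",g[218:250,255].tolist())
E
python3 fit3.py
```

```text
[485.71718166 136.37040667 190.59888206] [ 1.79990779e+02 -3.46244199e-03  1.45873990e+02]
top centre in tool, pitch, yaw [  0.08   1.02 -24.14  -0.88  -0.1 ] [-0.1 -0.3  1.   0.1 -0.2  0.1 -1.2 -0.   0.5  0.1 -0.3  0. ]
top centre in tool, pitch, yaw [ -0.07   1.02 -24.13  -0.13  -0.1 ] [-0.2  0.2  1.1  0.6 -0.2 -0.4 -1.1 -0.5  0.6  0.  -0.4 -0.1]
origin [-0.2  1.  13.9] world [486.4 137.1 176.7]
col255 rows180-205 [155, 155, 154, 117, 48, 63, 75, 75, 68, 54, 47, 47, 45, 46, 46, 46, 46, 35, 26, 39, 46, 46, 46, 45, 45]
row 215 cols [77, 77, 67, 48, 33, 31, 34, 40, 45, 51, 55, 50, 44, 44, 58, 68] [41, 42, 42, 41, 42, 41, 41, 38, 33, 31, 35, 48, 62, 69, 71, 73]
bore col 255: [43, 43, 43, 42, 43, 44, 141, 224, 245, 246, 247, 247, 247, 246, 245, 245, 245, 246, 247, 247, 247, 246, 246, 200, 71, 50, 70, 83, 97, 123, 124, 120]
```

step_arm(
  plan=[0,0,2.2,0,0,0,0,0,2.2,0,0,0,0,0,1.6,0,0,0,0,0,1.2,0,0,0,0,0,0.9,0,0,0],
)

```text
time_s: 10.55
ee_pos: [485.1, 136.2, 108.3]
ee_rot: [-179.9, -0.1, 145.9]
force: [0.4, -0.2, -0.5]
gripper_width: 51.3
gripper_force: 30.0
```

step_arm(
  plan=[0,0,0.3,0,0,0,0,0,0.3,0,0,0,0,0,0.3,0,0,0,0,0,0,0,0,0],
)

```text
time_s: 10.88
ee_pos: [485.9, 136.4, 100.7]
ee_rot: [180.0, 0.0, 145.9]
force: [-0.4, 0.2, 0.7]
gripper_width: 51.4
gripper_force: 30.0
```

step_arm(
  plan=[0,0,0.3,0,0,0,0,0,0.4,0,0,0,0,0,0.5,0,0,0,0,0,0.5,0,0,0,0,0,0.3,0,0,0],
)

```text
time_s: 11.3
ee_pos: [485.5, 136.3, 79.9]
ee_rot: [-180.0, -0.0, 145.9]
force: [0.5, 0.1, -0.1]
gripper_width: 51.7
gripper_force: 30.0
```

step_arm(
  plan=[0,0,0.2,0,0,0,0,0,0.2,0,0,0,0,0,0.1,0,0,0,0,0,0,0,0,0],
)

```text
time_s: 11.63
ee_pos: [485.6, 136.4, 75.4]
ee_rot: [-180.0, -0.0, 145.9]
force: [0.4, 0.3, -0.3]
gripper_width: 51.6
gripper_force: 30.0
```

step_arm(
  plan=[0,0,0.1,0,0,0,0,0,0.1,0,0,0,0,0,0.1,0,0,0,0,0,0,0,0,0],
)

```text
time_s: 11.97
ee_pos: [485.6, 136.4, 72.5]
ee_rot: [-180.0, -0.0, 145.9]
force: [-0.2, 0.6, -1.1]
gripper_width: 51.2
gripper_force: 30.0
```

step_arm(
  plan=[0,0,0.1,0,0,0,0,0,0.1,0,0,0,0,0,0,0,0,0],
)

```text
time_s: 12.22
ee_pos: [485.8, 136.4, 71.3]
ee_rot: [180.0, 0.0, 145.9]
force: [-1.3, -0.6, 5.9]
gripper_width: 51.7
gripper_force: 30.0
```

Contact is about 6 N at the expected height, so the former is seated. Release and rise.

step_arm(
  plan=[0,0,0,0,0,0,0,0,0,0,0,0,0,0,0,0,0,0,0,0,0,0,0,0],
  hand=7,
)

```text
time_s: 12.55
ee_pos: [485.7, 136.4, 70.5]
ee_rot: [180.0, -0.0, 145.9]
force: [-0.3, 0.2, 0.5]
gripper_width: 69.6
gripper_force: 0.0
```

step_arm(
  plan=[0,0,-1.0,0,0,0,0,0,-2.5,0,0,0,0,0,-4,0,0,0,0,0,-4,0,0,0,0,0,-4,0,0,0],
)

```text
time_s: 12.97
ee_pos: [485.2, 136.3, 227.9]
ee_rot: [180.0, -0.0, 145.9]
force: [0.7, 0.5, -0.5]
gripper_width: 70.0
gripper_force: 0.0
```

step_arm(
  plan=[0,0,0,0,0,0,0,0,0,0,0,0,0,0,0,0,0,0],
)

```text
time_s: 13.22
ee_pos: [485.2, 136.3, 225.5]
ee_rot: [-180.0, -0.0, 145.9]
force: [-0.3, 0.0, -0.1]
gripper_width: 70.1
gripper_force: 0.0
```

```bash
cat > m6.py <<'E'
from h import *
s=sensors.state();print(s["time_s"],s["ee_pos"].round(1),s["ee_rot"].round(2))
W=viewer.grab_frame("wrist");np.save("W7.npy",W,allow_pickle=True)
for n,z in(("former_tall_top",98),("former_tall",60),("stud_tip",122),("cap",0)):
    print(n,[(np.round(d["location"],1).tolist(),round(d["score"],2),onz(W,d["location"],z).round(1).tolist()) for d in viewer.pinpoint(n,W)][:3])
print(proj(W,[[485.7,136.4,122],[485.7,136.4,98],[485.7,136.4,60]]).round(1))
# bright metallic cap top blob
hsv=cv2.cvtColor(W["img"],cv2.COLOR_RGB2HSV);m=((hsv[...,1]<40)&(hsv[...,2]>110)).astype(np.uint8);m[200:]=0
k,l,st,ce=cv2.connectedComponentsWithStats(m)
for i in range(1,k):
    if st[i,4]>150: print(st[i],ce[i].round(1),onz(W,ce[i],15).round(1))
E
python3 m6.py
```

```text
13.2167 [485.2 136.3 225.5] [-1.7999e+02 -2.0000e-02  1.4585e+02]
former_tall_top [([252.2, 185.9], 0.62, [485.2, 134.6, 98.0]), ([248.6, 8.1], 0.43, [351.7, 221.6, 98.0])]
former_tall [([256.1, 191.2], 0.74, [499.5, 129.9, 60.0]), ([252.6, 179.2], 0.58, [486.0, 134.3, 60.0])]
stud_tip [([255.3, 193.9], 0.71, [488.7, 135.8, 122.0])]
cap [([335.9, 48.0], 0.89, [420.0, 298.4, 0.0]), ([418.9, 81.4], 0.81, [509.0, 362.7, 0.0]), ([360.9, 119.3], 0.72, [508.6, 282.2, 0.0])]
[[254.  190.9]
 [254.  185.3]
 [254.  178. ]]
[ 319   30   39   40 1089] [338.  49.] [422.6 295.2  15. ]
[  0  51  34  48 825] [11.2 69.6] [228.8 -30.1  15. ]
[ 176   86  120  114 5162] [233.1 139.6] [439.2 137.1  15. ]
[114 160  65  40 725] [143.5 180.8] [417.9  14.1  15. ]
[251 174  14  22 167] [258.8 185.1] [504.  131.2  15. ]
```

step_arm(
  plan=[2.87,1.93,0,0,0,0,2.87,1.93,0,0,0,0,2.87,1.93,0,0,0,0,2.87,1.93,0,0,0,0,2.87,1.93,0,0,0,0],
  hand=6,
)

```text
time_s: 13.88
ee_pos: [420.1, 297.9, 224.8]
ee_rot: [-179.9, -0.0, 145.8]
force: [0.2, -0.3, -0.3]
gripper_width: 60.0
gripper_force: 0.0
```

step_arm(
  plan=[0,0,1.2,0,0,0.115,0,0,1.2,0,0,0.115,0,0,1.2,0,0,0.115,0,0,1.2,0,0,0.115,0,0,1.2,0,0,0.115],
)

```text
time_s: 14.3
ee_pos: [420.6, 296.8, 164.2]
ee_rot: [-179.9, 0.0, 112.6]
force: [-1.4, 0.3, -0.3]
gripper_width: 60.2
gripper_force: 0.0
```

step_arm(
  plan=[0,0,0,0,0,0,0,0,0,0,0,0,0,0,0,0,0,0],
)

```text
time_s: 14.55
ee_pos: [421.4, 297.0, 165.9]
ee_rot: [180.0, -0.0, 113.0]
force: [-0.8, 0.2, 1.1]
gripper_width: 60.1
gripper_force: 0.0
```

```bash
cat > m7.py <<'E'
from h import *
s=sensors.state();p0=s["ee_pos"];print(s["time_s"],p0.round(1),s["ee_rot"].round(2),s["qpos"].round(1))
Rt=R.from_euler('xyz',s["ee_rot"],degrees=True).as_matrix()
W=viewer.grab_frame("wrist")
for d in viewer.pinpoint("cap",W)[:3]: print(np.round(d["location"],1),round(d["score"],2),onz(W,d["location"],0).round(1))
print("expected",proj(W,[[421,297,0],[421,297,32]]).round(1).tolist())
hsv=cv2.cvtColor(W["img"],cv2.COLOR_RGB2HSV);m=((hsv[...,1]<45)&(hsv[...,2]>100)).astype(np.uint8);m[235:]=0
k,l,st,ce=cv2.connectedComponentsWithStats(m)
for i in range(1,k):
    if st[i,4]>300: print(st[i],ce[i].round(1))
x0,y0=170,100
v=cv2.resize(W["img"][y0:y0+150,x0:x0+180],None,fx=4,fy=4,interpolation=2)
cv2.imwrite("pics/cap.png",v[:,:,::-1])
np.save("W8.npy",W,allow_pickle=True)
E
python3 m7.py
```

```text
14.55 [421.4 297.  165.9] [ 1.7998e+02 -1.0000e-02  1.1304e+02] [ 33.9  14.6 100.8   0.   64.5  10.8]
[320.7 215.8] 0.78 [509.4 286.1   0. ]
[253.7 177.1] 0.73 [421.  297.6   0. ]
[349.2 155. ] 0.68 [507.5 361.1   0. ]
expected [[253.5, 177.6], [253.4, 183.6]]
[  80   17   64   89 2291] [123.5  56.8]
[ 222   31   59   78 2097] [254.4  84.5]
[ 144   48   77   31 1981] [182.9  63.2]
[   0   52   52   77 3360] [23.  91.7]
[  0 132  43  36 845] [ 23.  147.1]
[ 236  159   40   39 1155] [255.2 177.5]
```

View pics/cap.png

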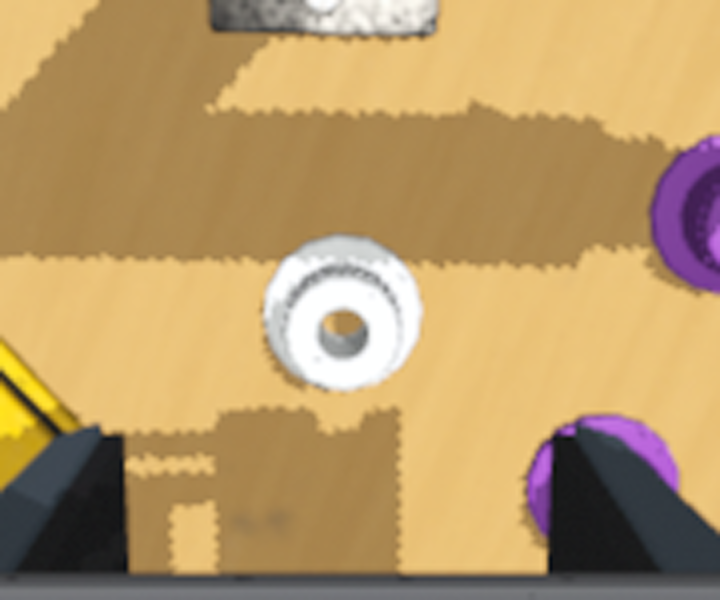

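The crop shows the bright cap centred at about (255,183), between the fingers and clear of the purple ones. Descend and grip.

step_arm(
  plan=[0,0.1,3.8,0,0,0,0,0,3.8,0,0,0,0,0,3.4,0,0,0,0,0,2.0,0,0,0,0,0,1.2,0,0,0],
)

```text
time_s: 15.07
ee_pos: [420.9, 296.4, 21.5]
ee_rot: [-179.8, 0.0, 113.0]
force: [-0.3, 0.8, 0.1]
gripper_width: 60.1
gripper_force: 0.0
```

step_arm(
  plan=[0,0,0,0,0,0,0,0,0,0,0,0,0,0,0,0,0,0],
)

```text
time_s: 15.32
ee_pos: [423.1, 297.9, 24.9]
ee_rot: [179.8, -0.0, 112.9]
force: [0.8, 0.1, 0.6]
gripper_width: 60.3
gripper_force: 0.0
```

step_arm(
  plan=[0,0,0,0,0,0,0,0,0,0,0,0,0,0,0,0,0,0,0,0,0,0,0,0,0,0,0,0,0,0],
  hand=2,
  newtons=30,
)

```text
time_s: 15.73
ee_pos: [422.2, 297.3, 24.0]
ee_rot: [180.0, -0.0, 112.9]
force: [-0.3, -0.9, -0.6]
gripper_width: 29.6
gripper_force: 0.0
```

step_arm(
  plan=[0,0,0,0,0,0,0,0,0,0,0,0],
)

```text
time_s: 15.9
ee_pos: [422.0, 297.2, 23.7]
ee_rot: [180.0, -0.0, 112.9]
force: [-0.3, -0.8, -0.5]
gripper_width: 20.6
gripper_force: 0.0
```

step_arm(
  plan=[0,0,-1.5,0,0,0,0,0,-3.5,0,0,0,0,0,-4,0,0,0,0,0,-4,0,0,0,0,0,-3,0,0,0],
)

```text
time_s: 16.32
ee_pos: [422.6, 297.6, 186.9]
ee_rot: [179.8, -0.0, 112.9]
force: [0.1, -0.1, -0.2]
gripper_width: 19.8
gripper_force: 0.0
```

step_arm(
  plan=[0,0,0,0,0,0,0,0,0,0,0,0],
)

```text
time_s: 16.48
ee_pos: [422.9, 297.8, 185.5]
ee_rot: [179.7, -0.1, 112.9]
force: [0.2, 1.1, -0.3]
gripper_width: 20.2
gripper_force: 0.0
```

```bash
cat > m8.py <<'E'
from h import *
s=sensors.state();p0=s["ee_pos"];print(s["time_s"],p0.round(2),s["ee_rot"].round(2))
Rt=R.from_euler('xyz',s["ee_rot"],degrees=True).as_matrix()
W=viewer.grab_frame("wrist")
print("expect",proj(W,p0+Rt@np.array([0,0,-8])).round(1),proj(W,p0+Rt@np.array([0,0,23])).round(1))
g=W["img"]
hsv=cv2.cvtColor(g,cv2.COLOR_RGB2HSV);m=((hsv[...,1]<60)&(hsv[...,2]>90)).astype(np.uint8);m[:130]=0
k,l,st,ce=cv2.connectedComponentsWithStats(m)
for i in range(1,k):
    if st[i,4]>300: print(st[i],ce[i].round(1))
# hole: brightness along row/col
for d in viewer.pinpoint("cap",W)[:3]: print(np.round(d["location"],1),round(d["score"],2))
gr=g.mean(axis=2).astype(int)
for r in range(190,236,3): print(r,gr[r,210:306:4].tolist())
E
python3 m8.py
```

```text
16.4833 [422.9  297.77 185.45] [ 1.7974e+02 -6.0000e-02  1.1291e+02]
expect [[253.7 235.6]] [[253.7 218.5]]
[   0  130   53   54 2339] [ 25.4 152.8]
[ 235  157   38   37 1062] [253.1 174.7]
[  0 182  13  35 336] [  4.7 197.7]
[   0  246  109   28 2881] [ 53.7 259. ]
[ 206  246   97   55 3700] [253.6 267.5]
[ 400  246  112   28 2491] [448.3 258.9]
[177 248  21  26 304] [189.7 257.8]
[344 349  79   8 339] [375.3 351.8]
[313.8 210.5] 0.83
[251.2 172.6] 0.69
[342.5 152.9] 0.6
190 [186, 184, 182, 187, 185, 185, 184, 174, 149, 237, 255, 255, 255, 241, 184, 183, 185, 188, 185, 183, 183, 184, 186, 184]
193 [187, 183, 184, 186, 186, 184, 183, 183, 168, 168, 188, 224, 195, 183, 185, 182, 188, 186, 184, 182, 183, 184, 186, 184]
196 [185, 182, 185, 185, 185, 185, 183, 183, 186, 185, 185, 187, 186, 183, 185, 184, 188, 185, 182, 184, 184, 184, 185, 186]
199 [185, 181, 186, 186, 184, 184, 183, 184, 187, 185, 184, 186, 184, 184, 184, 186, 187, 185, 182, 184, 184, 184, 184, 187]
202 [146, 127, 129, 129, 128, 183, 184, 185, 186, 186, 185, 186, 127, 128, 182, 188, 186, 185, 182, 184, 185, 186, 185, 188
[... 555 characters left out ...]
6, 28, 28, 58, 58, 58, 167, 138, 73]
220 [128, 72, 73, 73, 72, 33, 31, 126, 129, 129, 127, 128, 126, 132, 186, 184, 25, 26, 57, 57, 58, 57, 106, 38]
223 [115, 58, 70, 73, 50, 30, 26, 118, 127, 130, 126, 127, 128, 131, 185, 183, 26, 27, 52, 57, 57, 58, 109, 30]
226 [57, 58, 58, 58, 39, 26, 23, 142, 127, 128, 127, 126, 129, 131, 186, 183, 24, 27, 42, 58, 57, 57, 57, 29]
229 [55, 57, 57, 58, 28, 26, 24, 127, 129, 127, 127, 127, 131, 129, 184, 183, 25, 28, 31, 59, 57, 58, 53, 42]
232 [62, 58, 58, 57, 26, 26, 24, 130, 130, 127, 127, 128, 130, 130, 183, 183, 25, 26, 28, 58, 57, 58, 60, 90]
235 [81, 57, 58, 56, 26, 27, 25, 129, 130, 127, 126, 130, 129, 129, 183, 185, 24, 26, 26, 57, 57, 58, 68, 93]
```

```bash
cat > m9.py <<'E'
from h import *
s=sensors.state();print(s["time_s"],s["ee_pos"].round(2))
W=viewer.grab_frame("wrist");S=viewer.grab_frame("side");T=viewer.grab_frame("top")
W8=np.load("W8.npy",allow_pickle=True).item()
print("before",onz(W8,(255.2,177.5),3).round(1),onz(W8,(255.4,183),32).round(1))
def blob(f,c,r=30):
    hsv=cv2.cvtColor(f["img"],cv2.COLOR_RGB2HSV);m=((hsv[...,1]<45)&(hsv[...,2]>120)).astype(np.uint8)
    k,l,st,ce=cv2.connectedComponentsWithStats(m)
    for i in range(1,k):
        if st[i,4]>25 and np.hypot(*(ce[i]-c))<r: print(st[i],ce[i].round(1),[onz(f,ce[i],z).round(1).tolist() for z in(3,15)])
for f,c in((W,(253,175)),(S,(349,233)),(T,(156,232))): blob(f,c);print([(np.round(d["location"],1).tolist(),round(d["score"],2),onz(f,d["location"],0).round().tolist()) for d in viewer.pinpoint("cap",f)][:3])
v=np.hstack([cv2.resize(f["img"][a:a+100,b:b+133],(400,300),interpolation=2) for f,a,b in((S,190,290),(T,180,110))]);u=cv2.resize(W["img"][100:250,150:350],(400,300),interpolation=2)
cv2.imwrite("pics/z.png",np.vstack([v,np.hstack([u,u*0])])[:,:,::-1])
E
python3 m9.py
```

```text
16.5833 [421.28 296.68 182.58]
before [422.5 298.4   3. ] [422.6 298.4  32. ]
[ 237  156   38   38 1052] [255.7 174.6] [[422.6, 298.3, 3.0], [421.7, 300.3, 15.0]]
[([316.4, 212.6], 0.91, [508.0, 284.0, 0.0]), ([256.9, 172.5], 0.56, [423.0, 301.0, 0.0])]
[341 223  16  17 199] [349.2 231.6] [[414.7, 296.7, 3.0], [426.3, 299.4, 15.0]]
[([356.7, 265.7], 0.69, [511.0, 360.0, 0.0]), ([346.0, 232.4], 0.61, [420.0, 290.0, 0.0]), ([328.7, 254.2], 0.49, [518.0, 284.0, 0.0])]
[151 225  14  15 128] [157.8 231.6] [[423.8, 298.0, 3.0], [423.3, 295.3, 15.0]]
[([135.2, 205.5], 0.6, [504.0, 369.0, 0.0]), ([155.9, 231.1], 0.56, [426.0, 304.0, 0.0]), ([161.6, 202.7], 0.46, [512.0, 289.0, 0.0])]
```

```bash
cat > m10.py <<'E'
from h import *
s=sensors.state();p0=s["ee_pos"];Rt=R.from_euler('xyz',s["ee_rot"],degrees=True).as_matrix();print(s["time_s"],p0.round(1),s["gripper_width"],env.finger_overhang)
W=viewer.grab_frame("wrist");c=lambda L:proj(W,p0+Rt@np.array(L,float)).round(1).tolist()
for L in((16,-10,14),(16,10,14),(-16,-10,14),(-16,10,14),(16,10,-20)): print(L,c(L))
g=W["img"].mean(axis=2).astype(int)
for r in range(196,246,3): print(r,"".join("#" if v<62 else "+" if v<100 else "." for v in g[r,200:310]))
print(Rt.T@(np.array([422.6,298.4,0])-p0))
E
python3 m10.py
```

```text
16.8833 [421.7 297.  182.6] 19.832024004255402 14.0
(16, -10, 14) [[238.0, 199.0]]
(16, 10, 14) [[269.5, 199.0]]
(-16, -10, 14) [[238.5, 246.0]]
(-16, 10, 14) [[269.0, 246.0]]
(16, 10, -20) [[272.6, 215.6]]
196 ..............................................................................................................
199 ..............................................................................................................
202 ..............................................................................................................
205 ..............................................................................................................
208 ......................+++++++++++++...........................................+++++++.........................
211 .+.................+++++++++++######.....................................###############++...................+
214 .................++++++++++++#######.....................................##################+...............+++
217 +++++++++......+++++++++++++########.....................................###########
[... 402 characters left out ...]
##########.....................................#####################################
232 ###+...+++##########################.....................................##########################++++.++####
235 ##+....+++++########################+...................................+#########################+++++...+###
238 ##.....+++++########################+...................................+########################+++++++..+###
241 #.....++++++########################+...................................+########################+++++++...+##
244 #.....+++++++++++++++++++++++++++++++++++++###++++++++++++++++++++++++++++++++++++++++++++++#########+++...+##
[  0.99178472   1.71460902 182.63331913]
```

The cap didn't move. The fingertips in the picture sit about 20 mm higher than stated (rows 207–208, depth about 180 mm), so the jaws closed just above the cap. I'll reopen and go lower, watching the force.

step_arm(
  plan=[0.1,0.15,0,0,0,0,0,0,0,0,0,0,0,0,0,0,0,0,0,0,0,0,0,0,0,0,0,0,0,0],
  hand=6,
)

```text
time_s: 17.35
ee_pos: [423.1, 298.7, 183.6]
ee_rot: [180.0, -0.0, 112.9]
force: [0.1, -0.4, 0.8]
gripper_width: 50.6
gripper_force: 0.0
```

step_arm(
  plan=[0,0,4,0,0,0,0,0,4,0,0,0,0,0,4,0,0,0,0,0,2.6,0,0,0,0,0,1.2,0,0,0],
)

```text
time_s: 17.77
ee_pos: [420.7, 297.1, 22.0]
ee_rot: [-179.6, 0.1, 112.9]
force: [-0.2, 0.6, 0.8]
gripper_width: 60.3
gripper_force: 0.0
```

step_arm(
  plan=[0,0,0.3,0,0,0,0,0,0.2,0,0,0,0,0,0,0,0,0],
)

```text
time_s: 18.02
ee_pos: [423.7, 299.2, 21.2]
ee_rot: [179.9, -0.0, 112.9]
force: [0.2, 0.2, 0.5]
gripper_width: 59.8
gripper_force: 0.0
```

step_arm(
  plan=[0,0,0.3,0,0,0,0,0,0.3,0,0,0,0,0,0,0,0,0],
)

```text
time_s: 18.27
ee_pos: [423.2, 298.8, 15.0]
ee_rot: [179.9, -0.0, 112.9]
force: [-0.3, -0.4, 0.3]
gripper_width: 60.2
gripper_force: 0.0
```

step_arm(
  plan=[0,0,0.2,0,0,0,0,0,0.1,0,0,0,0,0,0,0,0,0],
)

```text
time_s: 18.52
ee_pos: [423.0, 298.7, 11.6]
ee_rot: [-180.0, -0.0, 112.9]
force: [0.3, -0.2, -0.6]
gripper_width: 59.9
gripper_force: 0.0
```

```bash
cat > m11.py <<'E'
from h import *
s=sensors.state();print(s["time_s"],s["ee_pos"].round(1),s["force"].round(1),s["gripper_width"])
W=viewer.grab_frame("wrist");g=cv2.cvtColor(W["img"],cv2.COLOR_RGB2GRAY);h=cv2.cvtColor(W["img"],cv2.COLOR_RGB2HSV)
for r in range(176,246,3): print(r,"".join("#" if v<62 else "o" if sat<50 else "." for v,sat in zip(g[r,170:340:2],h[r,170:340:2,1])))
E
python3 m11.py
```

```text
18.5167 [423.  298.7  11.6] [ 0.3 -0.2 -0.6] 59.91624549719184
176 .....................................................................................
179 .....................................................................................
182 .....................................................................................
185 .....................................................................................
188 .....................................................................................
191 .....................................................................................
194 .....................................ooooooooooo.....................................
197 .................................ooooooooooooooooo...................................
200 ...............................oooooooooooooooooooooo................................
203 .............................ooooooooooooooooooooooooo...............................
206 ............................ooooooooooooooooooooooooooo..............................
209 ............###............oooooooooooooooo
[... 422 characters left out ...]
#.........oooooooooooooooooooooooooooooooooo..........################
227 #..#############.........oooooooooooooooooooooooooooooooooo..........################
230 ################........ooooooooooooooooooooooooooooooooooo..........################
233 ################.........oooooooooooooo.....ooooooooooooooo..........################
236 ################..........oooooooooooooooooooooooooooooooo...........################
239 ################..........oooooooooooooooooooooooooooooooo...........################
242 ################...........oooooooooooooooooooooooooooooo............################
245 ooooooooooooooooooooooooooooooooooooooooooooooooooooooooooooooooooooooooooooooooooooo
```

Already 2 mm past where the stated tips would meet the bench, with no contact. So the fingers are shorter than stated. A little lower, then grip.

step_arm(
  plan=[0,0,0.2,0,0,0,0,0,0.2,0,0,0,0,0,0.1,0,0,0,0,0,0,0,0,0],
)

```text
time_s: 18.9
ee_pos: [422.8, 298.6, 6.2]
ee_rot: [-180.0, 0.0, 112.9]
force: [0.3, 0.4, -0.5]
gripper_width: 60.1
gripper_force: 0.0
```

step_arm(
  plan=[0,0,0,0,0,0,0,0,0,0,0,0,0,0,0,0,0,0,0,0,0,0,0,0,0,0,0,0,0,0],
  hand=2,
  newtons=30,
)

```text
time_s: 19.32
ee_pos: [423.0, 298.7, 6.6]
ee_rot: [-180.0, -0.0, 112.9]
force: [0.2, -0.4, 0.5]
gripper_width: 29.8
gripper_force: 28.8
```

step_arm(
  plan=[0,0,0,0,0,0,0,0,0,0,0,0],
)

```text
time_s: 19.48
ee_pos: [423.0, 298.7, 6.7]
ee_rot: [-180.0, -0.0, 112.9]
force: [-0.6, 0.0, -0.1]
gripper_width: 29.1
gripper_force: 30.0
```

step_arm(
  plan=[0,0,-1.5,0,0,0,0,0,-3.5,0,0,0,0,0,-4,0,0,0,0,0,-4,0,0,0,0,0,-4,0,0,0],
)

```text
time_s: 19.9
ee_pos: [422.5, 298.3, 178.1]
ee_rot: [-180.0, 0.0, 112.9]
force: [0.4, 1.3, -1.3]
gripper_width: 28.9
gripper_force: 30.0
```

step_arm(
  plan=[0,0,-1,0,0,0,0,0,0,0,0,0,0,0,0,0,0,0],
)

```text
time_s: 20.15
ee_pos: [422.6, 298.4, 186.0]
ee_rot: [-180.0, 0.0, 112.9]
force: [-0.3, -0.7, -2.5]
gripper_width: 29.6
gripper_force: 30.0
```

```bash
cat > m12.py <<'E'
from h import *
s=sensors.state();p0=s["ee_pos"];Rt=R.from_euler('xyz',s["ee_rot"],degrees=True).as_matrix();print(s["time_s"],p0.round(2),s["ee_rot"].round(2),s["gripper_width"])
W=viewer.grab_frame("wrist");np.save("W9.npy",W,allow_pickle=True)
h=cv2.cvtColor(W["img"],cv2.COLOR_RGB2HSV)
t=np.radians(np.arange(0,360,5));circ=lambda r,z,x=0:np.c_[x+r*np.cos(t),r*np.sin(t),np.full(t.shape,z)]
for z in(6.6,.6,-25.4): 
  for r in(22,15,6.5):
    q=proj(W,p0+circ(r,z)@Rt.T);print(z,r,"rows",q[:,1].min().round(1),q[:,1].max().round(1),"cols",q[:,0].min().round(1),q[:,0].max().round(1))
for r in range(176,246,2): print(r,"".join("." if sat>70 else str(v//26) for v,sat in zip(h[r,190:318:2,2],h[r,190:318:2,1])))
S=viewer.grab_frame("side");T=viewer.grab_frame("top")
for f in(S,T): print([(n,np.round(d["location"],1).tolist(),round(d["score"],2)) for n in("stud_tip","former_tall_top","former_short_1","former_tall") for d in viewer.pinpoint(n,f)[:3]])
E
python3 m12.py
```

```text
20.15 [422.59 298.37 185.98] [-179.97    0.    112.91] 29.612652426813753
6.6 22 rows 192.6 259.4 cols 218.4 289.1
6.6 15 rows 203.7 249.3 cols 229.6 277.8
6.6 6.5 rows 217.0 236.7 cols 243.3 264.2
0.6 22 rows 195.0 263.7 cols 217.3 290.1
0.6 15 rows 206.5 253.3 cols 228.9 278.6
0.6 6.5 rows 220.1 240.4 cols 243.0 264.5
-25.4 22 rows 207.6 285.7 cols 211.7 295.7
-25.4 15 rows 220.7 273.9 cols 225.1 282.3
-25.4 6.5 rows 236.3 259.3 cols 241.3 266.1
176 ................................................................
178 ................................................................
180 ................................................................
182 ................................................................
184 ................................................................
186 ................................................................
188 ................................................................
190 ................................................................
192 ................................................................
194 .......................
[... 1598 characters left out ...]
6546777777751111111122222222..
242 ...22222222111111138999999744445554444677777761111111122222222..
244 3222222222222222222222222222222222222222222222222222222222222222
[('stud_tip', [292.8, 192.2], 0.46), ('former_tall_top', [287.5, 196.9], 0.93), ('former_short_1', [316.8, 262.3], 0.92), ('former_short_1', [283.5, 246.2], 0.87), ('former_short_1', [278.8, 281.8], 0.64), ('former_tall', [285.9, 210.5], 0.77)]
[('stud_tip', [211.3, 207.4], 0.46), ('former_tall_top', [209.2, 208.6], 0.53), ('former_tall_top', [175.8, 264.3], 0.29), ('former_short_1', [182.6, 148.5], 0.81), ('former_short_1', [151.4, 153.2], 0.6), ('former_short_1', [143.6, 229.0], 0.47), ('former_tall', [210.8, 209.8], 0.84)]
```

step_arm(
  plan=[-3.48,-0.09,0,0,0,0,-3.48,-0.09,0,0,0,0,-3.48,-0.09,0,0,0,0,-3.48,-0.09,0,0,0,0,-3.48,-0.09,0,0,0,0],
)

```text
time_s: 21.12
ee_pos: [487.0, 135.3, 186.7]
ee_rot: [180.0, -0.0, 112.9]
force: [-0.1, 0.2, -1.0]
gripper_width: 29.1
gripper_force: 30.0
```

step_arm(
  plan=[0,0,1.8,0,0,0,0,0,1.8,0,0,0,0,0,1.2,0,0,0,0,0,0.5,0,0,0,0,0,0,0,0,0],
)

```text
time_s: 21.53
ee_pos: [485.9, 136.4, 132.5]
ee_rot: [-179.9, -0.0, 112.9]
force: [0.5, 0.7, -0.6]
gripper_width: 29.3
gripper_force: 30.0
```

step_arm(
  plan=[0,0,0,0,0,0,0,0,0,0,0,0],
)

```text
time_s: 21.7
ee_pos: [487.3, 137.1, 134.5]
ee_rot: [179.9, 0.0, 112.9]
force: [0.4, 0.5, -0.5]
gripper_width: 29.4
gripper_force: 30.0
```

Slow descent with force checks.

step_arm(
  plan=[0,0,0.3,0,0,0,0,0,0.3,0,0,0,0,0,0.3,0,0,0,0,0,0,0,0,0],
)

```text
time_s: 22.03
ee_pos: [486.1, 136.6, 124.0]
ee_rot: [-179.9, -0.0, 112.9]
force: [-0.5, -1.1, -1.4]
gripper_width: 29.5
gripper_force: 30.0
```

step_arm(
  plan=[0,0,0.2,0,0,0,0,0,0.2,0,0,0,0,0,0.2,0,0,0,0,0,0,0,0,0],
)

```text
time_s: 22.37
ee_pos: [486.3, 136.6, 118.1]
ee_rot: [-180.0, -0.0, 112.9]
force: [-0.8, -0.6, -1.3]
gripper_width: 29.3
gripper_force: 30.0
```

step_arm(
  plan=[0,0,0.2,0,0,0,0,0,0.2,0,0,0,0,0,0.2,0,0,0,0,0,0,0,0,0],
)

```text
time_s: 22.7
ee_pos: [486.3, 136.6, 112.1]
ee_rot: [-180.0, -0.0, 112.9]
force: [0.4, -0.5, -0.6]
gripper_width: 29.2
gripper_force: 30.0
```

step_arm(
  plan=[0,0,0.2,0,0,0,0,0,0.2,0,0,0,0,0,0.1,0,0,0,0,0,0,0,0,0],
)

```text
time_s: 23.03
ee_pos: [486.4, 136.6, 107.3]
ee_rot: [-180.0, -0.0, 112.9]
force: [1.1, -0.1, -1.1]
gripper_width: 29.6
gripper_force: 30.0
```

step_arm(
  plan=[0,0,0.1,0,0,0,0,0,0.1,0,0,0,0,0,0,0,0,0],
)

```text
time_s: 23.28
ee_pos: [486.5, 136.7, 105.4]
ee_rot: [-180.0, -0.0, 112.9]
force: [0.2, 0.2, -0.9]
gripper_width: 29.2
gripper_force: 30.0
```

step_arm(
  plan=[0,0,0.1,0,0,0,0,0,0.1,0,0,0,0,0,0,0,0,0],
)

```text
time_s: 23.53
ee_pos: [486.8, 136.7, 104.6]
ee_rot: [180.0, 0.0, 112.9]
force: [-1.4, -0.3, 5.9]
gripper_width: 29.4
gripper_force: 30.0
```

Contact came exactly at the expected height (104.6). Release, rise and verify.

step_arm(
  plan=[0,0,0,0,0,0,0,0,0,0,0,0,0,0,0,0,0,0,0,0,0,0,0,0],
  hand=6,
)

```text
time_s: 23.87
ee_pos: [486.6, 136.7, 103.5]
ee_rot: [180.0, -0.0, 112.9]
force: [0.6, -0.5, 1.3]
gripper_width: 52.7
gripper_force: 0.0
```

step_arm(
  plan=[0,0,-1,0,0,0,0,0,-2,0,0,0,0,0,-4,0,0,0,0,0,-4,0,0,0,0,0,-4,0,0,0],
)

```text
time_s: 24.28
ee_pos: [486.2, 136.6, 255.9]
ee_rot: [-180.0, -0.0, 112.9]
force: [0.9, 1.1, -0.1]
gripper_width: 60.1
gripper_force: 0.0
```

step_arm(
  plan=[0,0,0,0,0,0,0,0,0,0,0,0,0,0,0,0,0,0],
)

```text
time_s: 24.53
ee_pos: [486.1, 136.5, 253.5]
ee_rot: [-180.0, -0.0, 112.9]
force: [-0.1, -0.3, -0.2]
gripper_width: 60.1
gripper_force: 0.0
```

```bash
cat > m13.py <<'E'
from h import *
s=sensors.state();print(s["time_s"],s["ee_pos"].round(1))
W=viewer.grab_frame("wrist");T=viewer.grab_frame("top")
print("expected cap top/bottom, stud, former top",proj(W,[[486,136.5,130],[486,136.5,98],[486,136.5,122]]).round(1).tolist())
for f in(W,T):
  for n,z in(("cap",98),("former_tall_top",98),("former_tall",60),("former_short_1",118)):
    print(n,[(np.round(d["location"],1).tolist(),round(d["score"],2),onz(f,d["location"],z).round().tolist()) for d in viewer.pinpoint(n,f)][:3])
t=np.radians(np.arange(0,360,5))
for r,z in((22,98),(22,104),(15,130),(6.5,130)):
    q=proj(W,np.c_[486+r*np.cos(t),136.5+r*np.sin(t),np.full(t.shape,z)]);print(r,z,"rows",q[:,1].min().round(),q[:,1].max().round(),"cols",q[:,0].min().round(),q[:,0].max().round())
h=cv2.cvtColor(W["img"],cv2.COLOR_RGB2HSV)
for r in range(140,232,3): print(r,"".join("." if sat>80 else str(v//26) for v,sat in zip(h[r,190:318:2,2],h[r,190:318:2,1])))
E
python3 m13.py
```

```text
24.5333 [486.1 136.5 253.5]
expected cap top/bottom, stud, former top [[253.7, 186.0], [253.7, 179.6], [253.7, 184.3]]
cap [([254.0, 178.7], 0.77, [486.0, 137.0, 98.0]), ([316.1, 69.6], 0.75, [500.0, 264.0, 98.0])]
former_tall_top []
former_tall [([250.9, 176.5], 0.92, [484.0, 132.0, 60.0])]
former_short_1 [([431.3, 177.4], 0.74, [650.0, 212.0, 118.0]), ([466.4, 87.8], 0.62, [636.0, 301.0, 118.0]), ([254.0, 166.7], 0.33, [480.0, 152.0, 118.0])]
cap [([136.1, 206.9], 0.49, [489.0, 338.0, 98.0]), ([165.4, 202.6], 0.45, [500.0, 258.0, 98.0])]
former_tall_top []
former_tall []
former_short_1 [([182.2, 147.3], 0.53, [653.0, 210.0, 118.0]), ([148.9, 151.5], 0.44, [641.0, 302.0, 118.0])]
22 98 rows 159.0 199.0 cols 233.0 274.0
22 104 rows 160.0 201.0 cols 233.0 274.0
15 130 rows 171.0 201.0 cols 238.0 269.0
6.5 130 rows 180.0 192.0 cols 247.0 260.0
140 55577422215555555776354335677777777777775445665.................
143 552222221355555577753346777777777775777777644566................
146 5542222125555555776436777777777763225777777764565...............
149 55554445555555567764677777765543222
[... 1192 characters left out ...]
..........
203 ...........................3111222.67...........................
206 .43.........................1112................................
209 22211.......................................................0012
212 22111.......................................................0001
215 211110......................................................0000
218 111110.....................................................00000
221 110000.....................................................00000
224 100000.....................................................00000
227 00000056686111111111.......................................00000
230 00000067796222111111111111.................................00000
```

```bash
python3 -c "
from workcell import env
print(env.job_done())"
```

```text
the job is handed in; nothing more can be done
None
```

The tall former is seated on the arbor and the aluminium cap sits flat on top of it over the stud; the job was handed in at about 24.6 s, the first grip on the cap having closed on nothing because the fingers are about 20 mm shorter than stated.

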